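# Slide a glaze test tile along the rail into the corner pocket

### The job

On the measuring jig, push the oblong glaze test tile flat up against the long rail in the open middle stretch, then slide it along the rail into the corner pocket (the corner with the low strip, not the one filled by a block) until it is fully home against the end stop and still against the rail. Use the fingertips only: the tile stays lying on the board and is never lifted or tipped. Leave all the other pieces on the jig and the table where they are, and finish clear of everything.

Things in the scene. Friction and masses are not known exactly. Their poses are not given: they have to be found in the camera images.
- board: Fixed plaster jig board 190 (x) x 500 (y) x 12 mm; origin at the centre of its underside, on the table; -x faces the robot. A wooden rail, 25 wide and 20 mm high above the board, runs full length along y on the +x side, inner face at x = +60 mm. Across each end stands an end stop, 20 mm high, inner face at y = +230 or -230 mm, reaching from the rail to x = -9 mm.
- keeper: Fixed low wooden strip forming the pocket at either end. Axes as the board. Origin at board-top level where the centre of the tile lies when home: board x = +38, y = +198 or -198 mm. Strip 20 (x) x 52 (y) x 14 mm high, 27 to 47 mm to -x of this origin, centred on it in y. So the pocket is 49 mm wide, open only towards mid-board; the tile at home sticks out 6 mm past the strip.
- plug: A fixed solid wooden block 69 (x) x 64 (y) x 20 mm high that fills the other corner of the jig, so that no tile fits there. Axes as the board's; origin at board-top level at board x = +38 mm and y = -198 or +198 mm.
- tile: The tile to move: a loose oblong fired-clay tile 44 (x) x 64 (y) x 14 mm high, about 80 g, terracotta with a white glazed patch on top, lying on the board in front of the rail, its long side roughly along the rail. Origin at the centre of its underside, z up, y along its length. It slides freely on the board.
- disc: Loose round glaze test disc, terracotta with a white spot, 44 mm in diameter and 12 mm high, lying on the board beside the tile. Origin at the centre of its underside. Leave it.
- post: Loose kiln post, a grey upright cylinder 32 mm in diameter and 45 mm high, standing on the board near one end. Origin at the centre of its underside. Leave it.
- cone: Loose terracotta cone 40 mm in diameter and 40 mm high, standing on the board near the other end. Origin at the centre of its underside. Leave it.
- mug: Loose white mug 76 mm in diameter, 85 mm high, on the table to the left. Origin at the centre of its underside. Leave it.
- bowls: Loose stack of blue bowls 104 mm in diameter, 73 mm high, on the table to the right. Origin at the centre of its underside. Leave it.
- brush: Loose flat paint brush with a wooden handle, lying on the table to the right. Leave it.
- jar: Loose grey jar with a white lid, 70 mm in diameter, 85 mm high, on the table to the left. Origin at the centre of its underside. Leave it.
Mind the look-alikes: they are no part of the job. Leave any pink or yellow look-alike of the tile alone.

How it is judged:
By the outcome, as a careful person would: the job done as asked, in the order asked, and still so for the second after the job is handed in, with the robot touching nothing.
It also fails if it takes over 45 s, if anything falls off the work surface, if the arm or the gripper's body presses on something with over 40 N, if the wrist force passes 120 N, or if a joint passes its speed limit or range.

### The arm

A 7-joint arm with a two-finger parallel gripper is mounted at the origin on the work surface. World frame = base frame: x ahead of the robot, y to its left, z up, the work surface at z = 0. Lengths are in mm, angles in rad, forces in N, time in s.
With the tool pointing down it reaches from about 425 to 950 mm from the base axis. Payload 4.7 kg.
Tool frame: the origin (TCP) lies on the centre line of the jaws, within the pads' length; the fingertips stand 8 mm ahead of it and the grasp point (between the pads) lies 11 mm behind it; z points along the fingers, y is the direction in which the jaws open and shut (so a half turn about z gives the same grasp; the last joint's range is limited). The gripper opens to 85 mm and grips with 20 to 120 N. Pads are 22 mm wide; open, the fingers measure 114 mm over their backs; the gripper's body (76 mm by 85 mm) begins 54 mm behind the grasp point. The pads swing forward as they close: fully open they stand 13 mm farther back than shut.
Start: joints at [1.257, 0.469, -0.049, 1.532, 0.024, 1.141, -0.082], TCP at [189.698, -647.813, 239.335] pointing down, gripper open.
Joint ranges: [-2.59, 2.59], [-0.33, 1.99], [-1.39, 1.29], [0.1, 2.45], [-1.04, 4.18], [0.21, 1.99], [-2.66, 2.66]. Speed limits (rad/s): [2.57, 2.57, 3.14, 3.14, 3.14, 3.14, 3.14].

### API

Orientations are given as a unit quaternion [x, y, z, w].
In Python, from workcell import read_state, capture, get_calibration, finish_job gives the robot as it stands. The module is installed in compiled form; this text tells all that it offers.
- The arm moves only by the tool servo_tool, never from a script. Its argument "moves" is a list of rows, each an object of numbers: "dx", "dy", "dz": the shift along the world's x, y, z in mm; "ax", "ay", "az": the turn, a rotation vector about the world's x, y, z in rad; "fingers": the finger opening in mm, from 0 to 85.4. A call has 1 to 12 rows; each row shifts and turns the commanded pose from where the row before left it; what a row does not reach is not made up. A row lasts 1/8 s, in which the tool goes at most 62.5 mm and 10.7 degrees, less where a joint would pass 70% of its speed; a pose out of reach is approached as far as the arm can. A call is refused whole if a number of a shift passes 62.5 or a number of a turn 0.188, either way. A call with a gripper value outside its range is refused whole. The fingers move at their own pace and stop on an object; the grip force is fixed at half the most. Time passes only in rows, so rows that do not move let the fingers close. It gives the time, the measured TCP pose, the force and the opening at its end, in the units of the state.
- read_state(): the state, without advancing time (a new reading comes with each control period).
- capture(name): name is "scene" or "top"; returns (picture, depth): 400x640x3 uint8, red, green, blue; 400x640 float32, mm along the optical axis (not along the pixel's ray), 0 where there is no reading.
- get_calibration(name): a dict with "fx", "fy", "cx", "cy" (pixels), "k1" (the pictures are not rectified: a ray, as slopes to the right and down, at radius r is drawn at 1 + k1 r^2 times it, then the intrinsics apply), "rvec" (rotation vector, rad) and "tvec" (3), from world to camera coordinates, as OpenCV has them. Camera axes: x right, y down, z forward; pixel columns grow to the right and rows downward; lengths in mm; the calibration is good to about 2 mm. A picture is of the moment at which its call begins. get_calibration takes no time and is no camera call.
- finish_job(): hands the job in, once; it reports no verdict.
The state is a dict: "clock": time; "q": joint angles; "dq": joint speeds; "joint_efforts": joint torques, N m; "tcp_pos": TCP position; "ee_rot": TCP orientation; "ft_force": force on the tool from outside, world axes, zero at the start; "wrist_torque": the same for the moment, N m; "grip_width": opening from 0.0 (shut) to 1.0 (fully open).
Only numpy, scipy, OpenCV 4.12 (cv2) and the standard library are available. Lean on these libraries where they do the work, as an engineer would, in place of code of your own. Each camera call takes 0.05 s, during which the arm holds its last target.

## Working session

There is one attempt and no reset: what is moved stays moved. The work goes in short steps, Python scripts to look and compute and a tool call to move; the robot and the scene stay as the last step left them, time stands still between calls to the robot, and variables do not carry over. Pictures are saved under pics/ and viewed, and the job is handed in when it is done.

Besides the shell and the picture viewer there is one more tool, called in YAML: its name, and indented under it one key for each argument. servo_tool: Moves the arm, as the interface text tells. Its arguments: {"type":"object","properties":{"moves":{"type":"array","items":{"type":"object","properties":{"dx":{"type":"number"},"dy":{"type":"number"},"dz":{"type":"number"},"ax":{"type":"number"},"ay":{"type":"number"},"az":{"type":"number"},"fingers":{"type":"number"}}}}},"required":["moves"]}

```bash
mkdir -p pics; ls
cat > h.py <<'E'
import numpy as np, cv2
from workcell import *
def snap(n,tag):
    p,d=capture(n); cv2.imwrite(f'pics/{tag}.png',p[:,:,::-1]); np.savez(f'{tag}.npz',p=p,d=d); return p,d
def K(n):
    c=get_calibration(n); R=cv2.Rodrigues(np.array(c['rvec'],float))[0]; return c,R,np.array(c['tvec'],float).ravel()
def ray(n,u,v):
    c,R,t=K(n); x=(u-c['cx'])/c['fx'];y=(v-c['cy'])/c['fy']; X,Y=x,y
    for _ in range(30):
        s=1+c['k1']*(X*X+Y*Y); X,Y=x/s,y/s
    return R.T@np.array([X,Y,1.]), -R.T@t
def onz(n,u,v,z):
    d,o=ray(n,u,v); return o+d*(z-o[2])/d[2]
def proj(n,P):
    c,R,t=K(n); q=R@np.array(P,float)+t; X,Y=q[:2]/q[2]; s=1+c['k1']*(X*X+Y*Y)
    return np.array([c['fx']*X*s+c['cx'],c['fy']*Y*s+c['cy']])
def dep(n,D,u,v):
    d,o=ray(n,u,v); return o+d*D[int(round(v)),int(round(u))]
E
python3 - <<'E'
from h import *
for n in('scene','top'):
    snap(n,n+'0'); c=get_calibration(n); print(c); cR=K(n); print(-cR[1].T@cR[2])
print(read_state())
E
```

```text
pics
{'fx': 375.9370771192105, 'fy': 375.9370771192105, 'cx': 322.6212486468849, 'cy': 196.06126229488146, 'k1': -0.025929812597406607, 'rvec': array([ 2.1394573 ,  1.37302092, -0.46435912]), 'tvec': array([-205.34283412, -343.13506818, 1374.56320545])}
[1096.68510767 -285.00311075  874.86362468]
{'fx': 509.5882594080694, 'fy': 509.5882594080694, 'cx': 321.7735582457968, 'cy': 207.23132375157022, 'k1': -0.018495739884049036, 'rvec': array([ 2.15030422, -2.18991539,  0.10439508]), 'tvec': array([  -4.22384301,  532.36076825, 1731.80646097])}
[ 360.06405326  -15.756963   1775.58019879]
{'clock': 0.1, 'q': array([ 1.2571001 ,  0.46937508, -0.04858673,  1.53357086,  0.02410295,
        1.14103545, -0.08225164]), 'dq': array([-0.00036347, -0.00070176, -0.00032906, -0.00441483,  0.00171112,
        0.00216421,  0.00056044]), 'joint_efforts': array([ 1.88391514e-04, -5.11514461e+01, -4.68084728e-02, -2.38390249e+01,
        1.09188477e-02,  4.34711779e-03,  5.72663453e-05]), 'tcp_pos': array([ 189.51074795, -647.30938979,  238.35823367]), 'ee_rot': array([ 9.89873054e-01,  1.41952539e-01, -1.62822034e-04, -8.86702948e-04]), 'ft_force': array([-0.08089062, -0.05521433,  0.34033346]), 'wrist_torque': array([-0.02801797,  0.00698236, -0.00922779]), 'grip_width': 0.9997292623186356}
```

View pics/scene0.png

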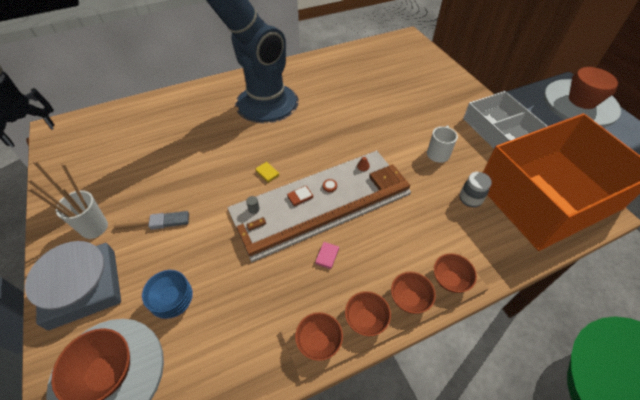

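View pics/top0.png

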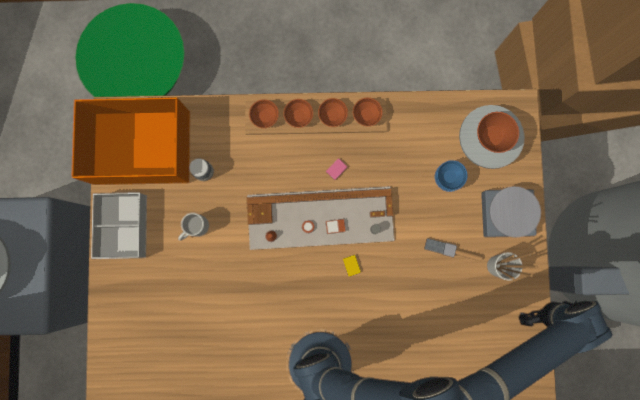

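Run:
```python
from h import *
p=cv2.imread('pics/top0.png')
cv2.imwrite('pics/topc0.png',cv2.resize(p[180:256,240:400],None,fx=5,fy=5,interpolation=cv2.INTER_CUBIC))
p=cv2.imread('pics/scene0.png')
cv2.imwrite('pics/scenec0.png',cv2.resize(p[145:260,220:420],None,fx=4,fy=4,interpolation=cv2.INTER_CUBIC))
```

```text
(no output)
```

View pics/topc0.png

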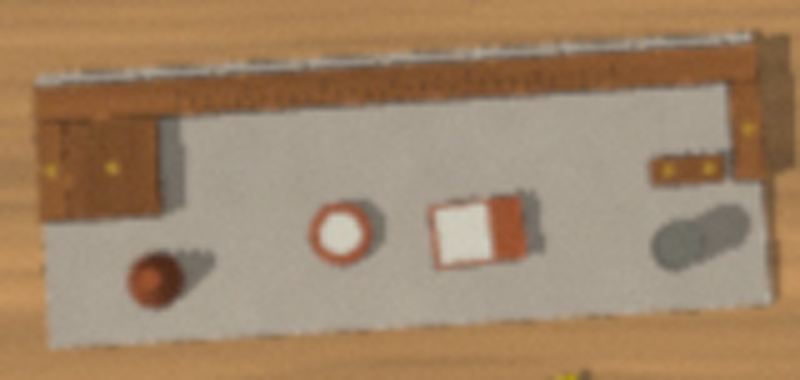

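View pics/scenec0.png

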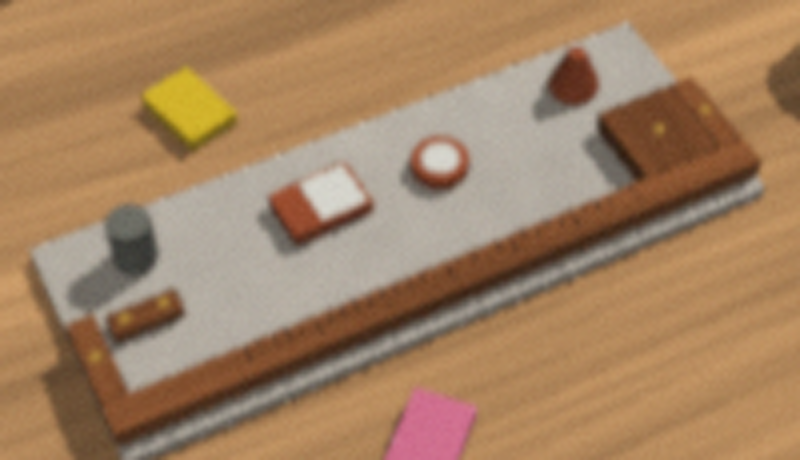

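```bash
cat >> h.py <<'E'
from scipy.optimize import least_squares
def fit(obs,x0):
    # obs: list (cam,u,v,local xyz)
    def f(q):
        c,s=np.cos(q[2]),np.sin(q[2]); r=[]
        for n,u,v,L in obs:
            P=[q[0]+c*L[0]-s*L[1],q[1]+s*L[0]+c*L[1],L[2]]; r+=list(proj(n,P)-[u,v])
        return np.array(r)
    s=least_squares(f,x0,loss='soft_l1'); return s.x,f(s.x).reshape(-1,2)
def cr(n,u,v,k,ox,oy): return n,(u+.5)/k-.5+ox,(v+.5)/k-.5+oy
E
python3 - <<'E'
from h import *
T=lambda u,v,L:(*cr('top',u,v,5,240,180),L)
S=lambda u,v,L:(*cr('scene',u,v,4,220,145),L)
bt=[T(38,80,(95,250,12)),T(753,35,(95,-250,12)),T(772,300,(-95,-250,12)),T(50,347,(-95,250,12))]
bt+=[T(728,84,(60,-230,12)),T(755,82,(60,-250,32)) if 0 else T(728,84,(60,-230,12))]
bs=[S(32,250,(-95,-250,12)),S(630,22,(-95,250,12)),S(762,185,(95,250,12)),S(122,455,(95,-250,12))]
for o in(bt,bs,bt+bs):
    q,r=fit(o,[600,0,0]);print(q.round(3));print(r.round(1).tolist())
tt=[T(430,205,(22,32,26)),T(521,195,(22,-32,26)),T(527,258,(-22,-32,26)),T(436,269,(-22,32,26))]
ts=[S(270,196,(-22,-32,26)),S(348,163,(-22,32,26)),S(372,199,(22,32,26)),S(296,233,(22,-32,26))]
for o in(tt,ts,tt+ts):
    q,r=fit(o,[600,0,0]);print(q.round(3));print(r.round(1).tolist())
for nm,u,v,z in(('disc',341,233,24),('post',680,243,57),('cone',157,275,52)):
    print(nm,onz(*cr('top',u,v,5,240,180),z).round(1))
print('post s',onz(*cr('scene',127,216,4,220,145),57),'disc s',onz(*cr('scene',439,158,4,220,145),24))
E
```

```text
[ 4.97525e+02 -8.19500e+00  4.40000e-02]
[[-0.1, -0.6], [-0.1, -0.5], [0.2, 0.9], [0.1, 0.5], [-0.1, -0.0], [-0.1, -0.0]]
[ 4.93698e+02 -8.03500e+00  3.70000e-02]
[[-0.4, -1.3], [-0.5, -0.2], [0.6, 0.2], [0.2, 0.6]]
[ 4.96292e+02 -8.26700e+00  4.30000e-02]
[[-0.0, -0.4], [-0.0, -0.1], [0.2, 1.3], [0.1, 0.8], [-0.0, 0.4], [-0.0, 0.4], [-0.2, -0.1], [-0.5, 0.1], [0.9, 0.5], [0.8, 1.8]]
[ 4.66735e+02 -5.92600e+01  8.90000e-02]
[[-0.2, -0.0], [0.0, -0.0], [0.3, 0.1], [-0.1, -0.1]]
[ 4.64548e+02 -5.93790e+01  8.40000e-02]
[[-0.4, -0.6], [-0.3, -0.8], [0.9, 0.5], [-0.0, 0.8]]
[ 4.65921e+02 -5.94600e+01  8.60000e-02]
[[-0.2, 0.2], [0.1, 0.3], [0.3, 0.4], [-0.0, 0.1], [-0.3, -0.3], [-0.2, -0.4], [1.1, 0.9], [0.2, 1.2]]
disc [467.7  35.3  24. ]
post [ 454.7 -194.3   57. ]
cone [439.8 159.4  52. ]
post s [ 447.425818   -195.49336221   57.        ] disc s [464.78214085  33.67001747  24.        ]
```

Run:
```python
from h import *
D=np.load('top0.npz')['d']
P=[]
for v in range(150,330,1):
    for u in range(390,560,1):
        if D[v,u]>0:
            p=dep('top',D,u,v)
            if p[2]>60: P.append([u,v,*p])
P=np.array(P)
for v0 in range(150,330,12):
  for u0 in range(390,560,12):
    m=(P[:,0]>=u0)&(P[:,0]<u0+12)&(P[:,1]>=v0)&(P[:,1]<v0+12)
    if m.any():
        b=P[m][P[m][:,4].argmax()]; print(b.round(0).astype(int))
print('yellow',onz('top',352,265,10))
```

```text
Traceback (most recent call last):
  File "h.py", line 18, in dep
    d,o=ray(n,u,v); return o+d*D[int(round(v)),int(round(u))]
        ~~~^^^^^^^
  File "h.py", line 8, in ray
    c,R,t=K(n); x=(u-c['cx'])/c['fx'];y=(v-c['cy'])/c['fy']; X,Y=x,y
          ~^^^
  File "h.py", line 6, in K
    c=get_calibration(n); R=cv2.Rodrigues(np.array(c['rvec'],float))[0]; return c,R,np.array(c['tvec'],float).ravel()
ValueError: time passes only in moves, steps and waits
```

```bash
sed -i 's/^def K(n):/import functools\n@functools.lru_cache(None)\ndef K(n):/' h.py
python3 - <<'E'
from h import *
D=np.load('top0.npz')['d']
P=[]
for v in range(150,330,1):
    for u in range(390,560,1):
        if D[v,u]>0:
            p=dep('top',D,u,v)
            if p[2]>60: P.append([u,v,*p])
P=np.array(P)
for v0 in range(150,330,15):
  for u0 in range(390,560,15):
    m=(P[:,0]>=u0)&(P[:,0]<u0+15)&(P[:,1]>=v0)&(P[:,1]<v0+15)
    if m.any():
        b=P[m][P[m][:,4].argmax()]; print(b.round(0).astype(int))
print('yellow',onz('top',352,265,10))
E
```

```text
[ 445  162  673 -434   76]
[ 464  150  713 -499   80]
[ 470  150  710 -516   90]
[ 491  150  697 -568  146]
[ 497  152  691 -589  142]
[ 516  151  706 -674   83]
[ 438  178  618 -406   83]
[ 463  167  655 -494   75]
[ 466  178  617 -502   78]
[ 487  167  652 -572   85]
[ 501  165  658 -620   85]
[ 440  183  602 -413   78]
[ 463  184  597 -490   80]
[ 465  180  611 -499   73]
[ 504  192  565 -621   95]
[ 514  189  575 -655   95]
[ 525  191  568 -693   92]
[ 494  202  532 -585   97]
[ 503  204  525 -614   99]
[ 519  199  541 -669   98]
[ 528  209  507 -697   98]
[ 540  209  507 -740   91]
[ 494  218  479 -583   96]
[ 503  214  492 -613   98]
[ 510  214  491 -637   96]
[ 537  223  460 -724   98]
[ 540  210  503 -740   91]
[ 494  225  456 -586   85]
[ 498  226  452 -595   96]
[ 513  225  454 -644  100]
[ 532  226  450 -708   97]
[ 509  253  363 -619  117]
[ 511  253  363 -626  117]
[ 534  252  364 -650  239]
[ 494  266  322 -571  108]
[ 509  257  350 -600  168]
[ 512  256  353 -596  204]
[ 536  267  319 -658  230]
[ 494  270  308 -575   96]
[ 509  276  292 -591  183]
[ 513  278  287 -591  218]
[ 531  274  299 -632  253]
[ 524  314  187 -589  293]
[ 539  314  193 -610  347]
[ 554  313  205 -610  440]
[ 559  314  212 -586  523]
[ 524  318  181 -574  331]
[ 532  322  173 -586  356]
[ 552  329  188 -532  602]
[ 559  329  189 -546  606]
yellow [ 332.01128688 -114.37039979   10.        ]
```

servo_tool:
  moves:
    - {"dz": 60,"fingers": 20,"az": -0.121}
    - {"dz": 50,"az": -0.121}
    - {"dx": 10,"dy": 58}
    - {"dx": 10,"dy": 58}
    - {"dx": 20,"dy": 58}
    - {"dx": 20,"dy": 58}
    - {"dx": 22,"dy": 57}
    - {"dx": 24,"dy": 57}
    - {"dx": 30,"dy": 53}
    - {"dx": 32,"dy": 53}
    - {"dx": 32,"dy": 53}
    - {"dx": 30,"dy": 53}

```text
validation failed for argument at $.mo...
```

servo_tool:
  moves:
    - {"dx": 0,"dy": 0,"dz": 60,"ax": 0,"ay": 0,"az": -0.121,"fingers": 20}
    - {"dx": 0,"dy": 0,"dz": 50,"ax": 0,"ay": 0,"az": -0.121,"fingers": 20}

```text
clock: 0.35
tcp_pos: [189.6, -647.6, 350.3]
ee_rot: [1.0, 0.019, -0.0, -0.0]
ft_force: [0.5, -0.7, -0.1]
grip_width: 0.603
```

servo_tool:
  moves:
    - {"dx": 10,"dy": 58,"dz": 0,"ax": 0,"ay": 0,"az": 0,"fingers": 20}
    - {"dx": 10,"dy": 58,"dz": 0,"ax": 0,"ay": 0,"az": 0,"fingers": 20}
    - {"dx": 25,"dy": 55,"dz": 0,"ax": 0,"ay": 0,"az": 0,"fingers": 20}
    - {"dx": 25,"dy": 55,"dz": 0,"ax": 0,"ay": 0,"az": 0,"fingers": 20}
    - {"dx": 25,"dy": 55,"dz": 0,"ax": 0,"ay": 0,"az": 0,"fingers": 20}
    - {"dx": 25,"dy": 55,"dz": 0,"ax": 0,"ay": 0,"az": 0,"fingers": 20}
    - {"dx": 25,"dy": 55,"dz": 0,"ax": 0,"ay": 0,"az": 0,"fingers": 20}
    - {"dx": 25,"dy": 55,"dz": 0,"ax": 0,"ay": 0,"az": 0,"fingers": 20}
    - {"dx": 25,"dy": 50,"dz": 0,"ax": 0,"ay": 0,"az": 0,"fingers": 20}
    - {"dx": 25,"dy": 45,"dz": 0,"ax": 0,"ay": 0,"az": 0,"fingers": 20}
    - {"dx": 20,"dy": 30,"dz": 0,"ax": 0,"ay": 0,"az": 0,"fingers": 20}
    - {"dx": 0,"dy": 10,"dz": 0,"ax": 0,"ay": 0,"az": 0,"fingers": 20}

```text
clock: 1.85
tcp_pos: [430.2, -64.7, 349.1]
ee_rot: [1.0, 0.024, -0.0, -0.0]
ft_force: [0.6, -0.3, 0.4]
grip_width: 0.235
```

Get lower over the robot-side edge and check what is reachable.

servo_tool:
  moves:
    - {"dx": 0,"dy": 0,"dz": -60,"ax": 0,"ay": 0,"az": 0,"fingers": 20}
    - {"dx": -4,"dy": 0,"dz": -60,"ax": 0,"ay": 0,"az": 0,"fingers": 20}
    - {"dx": -4,"dy": 2,"dz": -60,"ax": 0,"ay": 0,"az": 0,"fingers": 20}
    - {"dx": -4,"dy": 2,"dz": -60,"ax": 0,"ay": 0,"az": 0,"fingers": 20}
    - {"dx": 0,"dy": 0,"dz": -25,"ax": 0,"ay": 0,"az": 0,"fingers": 20}
    - {"dx": 0,"dy": 0,"dz": 0,"ax": 0,"ay": 0,"az": 0,"fingers": 20}

```text
clock: 2.6
tcp_pos: [415.6, -63.6, 82.8]
ee_rot: [1.0, 0.021, -0.003, -0.0]
ft_force: [-0.3, -0.8, -0.8]
grip_width: 0.235
```

Run:
```python
from h import *
s=read_state();print(s['q'].round(3),s['tcp_pos'],s['ee_rot'].round(4))
for n,b,k in(('top',(180,256,240,400),5),('scene',(145,260,220,420),4)):
    snap(n,n+'1'); p=cv2.imread(f'pics/{n}1.png'); cv2.imwrite(f'pics/{n}c1.png',cv2.resize(p[b[0]:b[1],b[2]:b[3]],None,fx=k,fy=k,interpolation=cv2.INTER_CUBIC))
```

```text
[ 0.485  0.336 -0.506  2.235  0.273  0.633 -1.749] [415.55746792 -63.5854465   82.76744987] [ 9.998e-01  2.090e-02 -2.600e-03 -2.000e-04]
```

View pics/topc1.png

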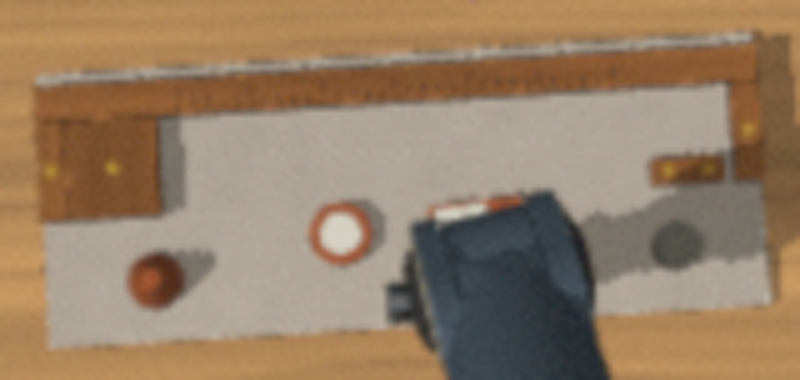

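View pics/scenec1.png

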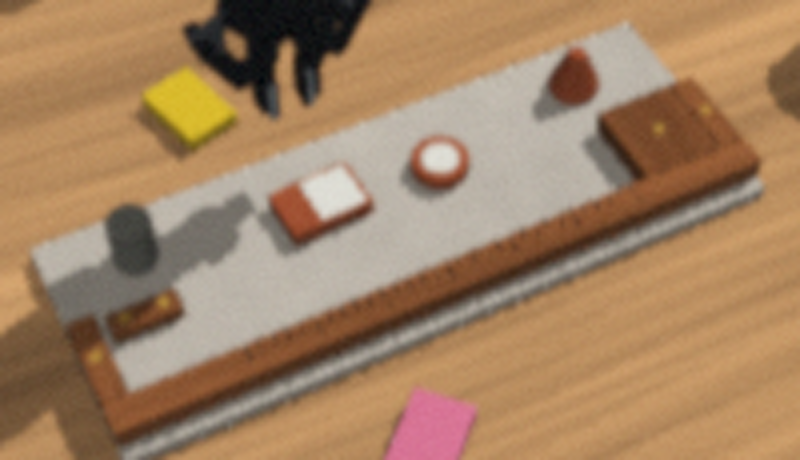

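servo_tool:
  moves:
    - {"dx": 0,"dy": 1,"dz": -20,"ax": 0,"ay": 0,"az": 0,"fingers": 20}
    - {"dx": 0,"dy": 1,"dz": -20,"ax": 0,"ay": 0,"az": 0,"fingers": 20}
    - {"dx": 0,"dy": 0,"dz": -14,"ax": 0,"ay": 0,"az": 0,"fingers": 20}
    - {"dx": 0,"dy": 0,"dz": 0,"ax": 0,"ay": 0,"az": 0,"fingers": 20}

```text
clock: 3.2
tcp_pos: [417.8, -61.1, 30.5]
ee_rot: [1.0, 0.021, -0.0, 0.0]
ft_force: [-0.1, -0.4, 1.0]
grip_width: 0.229
```

servo_tool:
  moves:
    - {"dx": 0,"dy": 0,"dz": -6,"ax": 0,"ay": 0,"az": 0,"fingers": 20}
    - {"dx": 0,"dy": 0,"dz": 0,"ax": 0,"ay": 0,"az": 0,"fingers": 20}

```text
clock: 3.45
tcp_pos: [417.9, -60.9, 24.5]
ee_rot: [1.0, 0.021, 0.0, 0.0]
ft_force: [0.1, 1.1, 0.8]
grip_width: 0.231
```

Run:
```python
from h import *
for n,b,k in(('scene',(145,260,220,420),4),):
    snap(n,n+'2'); p=cv2.imread(f'pics/{n}2.png'); cv2.imwrite(f'pics/{n}c2.png',cv2.resize(p[b[0]:b[1],b[2]:b[3]],None,fx=k,fy=k,interpolation=cv2.INTER_CUBIC))
```

```text
(no output)
```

View pics/scenec2.png

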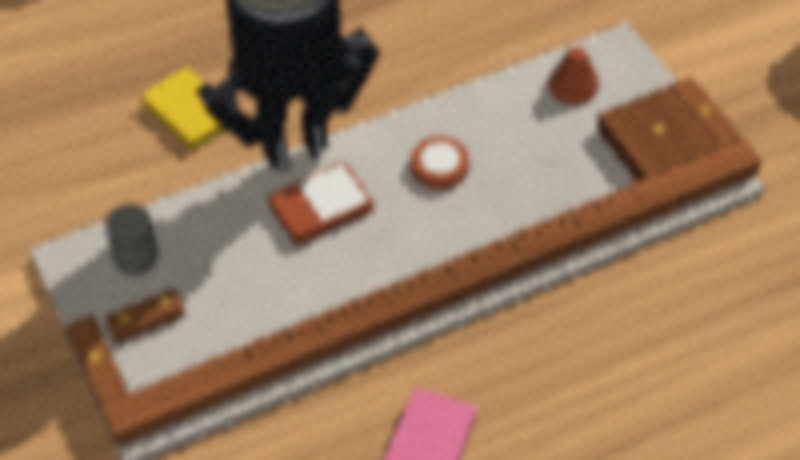

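servo_tool:
  moves:
    - {"dx": 5,"dy": 0,"dz": 0,"ax": 0,"ay": 0,"az": 0,"fingers": 20}
    - {"dx": 5,"dy": 0,"dz": 0,"ax": 0,"ay": 0,"az": 0,"fingers": 20}
    - {"dx": 7,"dy": 0,"dz": 0,"ax": 0,"ay": 0,"az": 0,"fingers": 20}
    - {"dx": 7,"dy": 0.5,"dz": 0,"ax": 0,"ay": 0,"az": 0,"fingers": 20}
    - {"dx": 7,"dy": 0.5,"dz": 0,"ax": 0,"ay": 0,"az": 0,"fingers": 20}
    - {"dx": 7,"dy": 0.5,"dz": 0,"ax": 0,"ay": 0,"az": 0,"fingers": 20}
    - {"dx": 7,"dy": 0.5,"dz": 0,"ax": 0,"ay": 0,"az": 0,"fingers": 20}
    - {"dx": 7,"dy": 0.5,"dz": 0,"ax": 0,"ay": 0,"az": 0,"fingers": 20}
    - {"dx": 7,"dy": 0.5,"dz": 0,"ax": 0,"ay": 0,"az": 0,"fingers": 20}
    - {"dx": 7,"dy": 0.5,"dz": 0,"ax": 0,"ay": 0,"az": 0,"fingers": 20}
    - {"dx": 5,"dy": 0,"dz": 0,"ax": 0,"ay": 0,"az": 0,"fingers": 20}

```text
clock: 4.88
tcp_pos: [489.1, -57.2, 24.4]
ee_rot: [1.0, 0.021, -0.0, 0.0]
ft_force: [-0.8, 0.1, 0.4]
grip_width: 0.236
```

Run:
```python
from h import *
for n,b,k in(('scene',(145,260,220,420),4),):
    snap(n,n+'3'); p=cv2.imread(f'pics/{n}3.png'); cv2.imwrite(f'pics/{n}c3.png',cv2.resize(p[b[0]:b[1],b[2]:b[3]],None,fx=k,fy=k,interpolation=cv2.INTER_CUBIC))
```

```text
(no output)
```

View pics/scenec3.png

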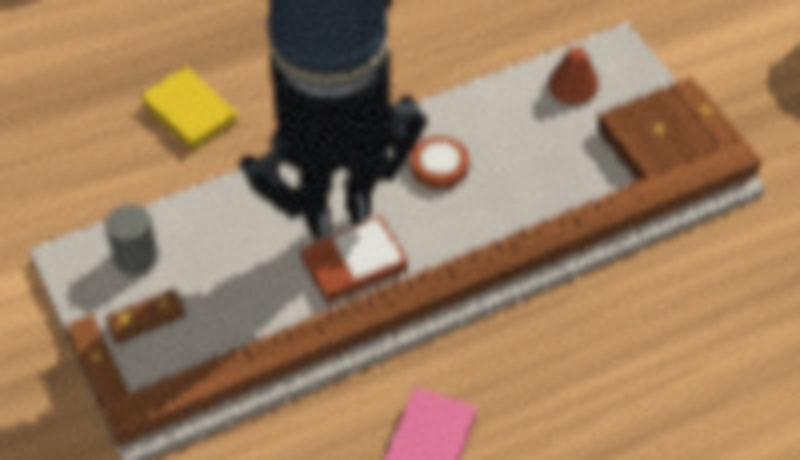

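servo_tool:
  moves:
    - {"dx": 4,"dy": 0,"dz": 0,"ax": 0,"ay": 0,"az": 0,"fingers": 20}
    - {"dx": 4,"dy": 0,"dz": 0,"ax": 0,"ay": 0,"az": 0,"fingers": 20}
    - {"dx": 2,"dy": 0,"dz": 0,"ax": 0,"ay": 0,"az": 0,"fingers": 20}
    - {"dx": 2,"dy": 0,"dz": 0,"ax": 0,"ay": 0,"az": 0,"fingers": 20}

```text
clock: 5.42
tcp_pos: [500.6, -57.3, 24.3]
ee_rot: [1.0, 0.021, -0.0, 0.0]
ft_force: [-0.6, 0.4, -0.4]
grip_width: 0.232
```

servo_tool:
  moves:
    - {"dx": 1.5,"dy": 0,"dz": 0,"ax": 0,"ay": 0,"az": 0,"fingers": 20}
    - {"dx": 1.5,"dy": 0,"dz": 0,"ax": 0,"ay": 0,"az": 0,"fingers": 20}

```text
clock: 5.68
tcp_pos: [503.7, -57.3, 24.3]
ee_rot: [1.0, 0.021, -0.0, 0.0]
ft_force: [-1.4, -0.4, 0.7]
grip_width: 0.233
```

servo_tool:
  moves:
    - {"dx": 1,"dy": 0,"dz": 0,"ax": 0,"ay": 0,"az": 0,"fingers": 20}
    - {"dx": 1,"dy": 0,"dz": 0,"ax": 0,"ay": 0,"az": 0,"fingers": 20}

```text
clock: 5.92
tcp_pos: [504.6, -57.4, 24.2]
ee_rot: [1.0, 0.021, -0.001, 0.0]
ft_force: [-4.2, 0.3, 2.6]
grip_width: 0.233
```

servo_tool:
  moves:
    - {"dx": 1,"dy": 0,"dz": 0,"ax": 0,"ay": 0,"az": 0,"fingers": 20}
    - {"dx": 0,"dy": 0,"dz": 0,"ax": 0,"ay": 0,"az": 0,"fingers": 20}

```text
clock: 6.18
tcp_pos: [504.6, -57.4, 24.0]
ee_rot: [1.0, 0.021, -0.002, 0.0]
ft_force: [-6.4, 0.3, 4.5]
grip_width: 0.231
```

Run:
```python
from h import *
for n,b,k in(('scene',(145,260,220,420),4),):
    snap(n,n+'4'); p=cv2.imread(f'pics/{n}4.png'); cv2.imwrite(f'pics/{n}c4.png',cv2.resize(p[b[0]:b[1],b[2]:b[3]],None,fx=k,fy=k,interpolation=cv2.INTER_CUBIC))
```

```text
(no output)
```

View pics/scenec4.png

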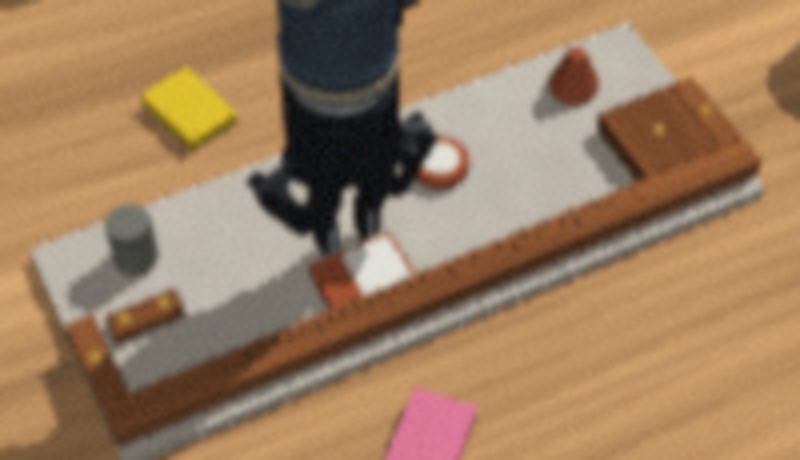

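servo_tool:
  moves:
    - {"dx": -7,"dy": 0,"dz": 0,"ax": 0,"ay": 0,"az": 0,"fingers": 20}
    - {"dx": -7,"dy": 0,"dz": 0,"ax": 0,"ay": 0,"az": 0,"fingers": 20}
    - {"dx": 0,"dy": 0,"dz": 40,"ax": 0,"ay": 0,"az": 0,"fingers": 20}
    - {"dx": 0,"dy": 0,"dz": 50,"ax": 0,"ay": 0,"az": 0,"fingers": 0}
    - {"dx": 0,"dy": 8,"dz": 10,"ax": 0,"ay": 0,"az": 0.175,"fingers": 0}
    - {"dx": 5,"dy": 10,"dz": 0,"ax": 0,"ay": 0,"az": 0.175,"fingers": 0}
    - {"dx": 5,"dy": 10,"dz": 0,"ax": 0,"ay": 0,"az": 0.175,"fingers": 0}
    - {"dx": 5,"dy": 10,"dz": 0,"ax": 0,"ay": 0,"az": 0.175,"fingers": 0}
    - {"dx": 5,"dy": 10,"dz": 0,"ax": 0,"ay": 0,"az": 0.175,"fingers": 0}
    - {"dx": 5,"dy": 10,"dz": 0,"ax": 0,"ay": 0,"az": 0.175,"fingers": 0}
    - {"dx": 5,"dy": 0,"dz": 0,"ax": 0,"ay": 0,"az": 0.175,"fingers": 0}
    - {"dx": 5,"dy": 0,"dz": 0,"ax": 0,"ay": 0,"az": 0.175,"fingers": 0}

```text
clock: 7.72
tcp_pos: [528.0, 0.8, 124.4]
ee_rot: [0.749, 0.663, 0.0, 0.0]
ft_force: [0.5, 0.4, 1.2]
grip_width: 0.005
```

servo_tool:
  moves:
    - {"dx": 4,"dy": 0,"dz": 0,"ax": 0,"ay": 0,"az": 0.171,"fingers": 0}
    - {"dx": 0,"dy": 0,"dz": 0,"ax": 0,"ay": 0,"az": 0,"fingers": 0}

```text
clock: 7.98
tcp_pos: [531.9, 0.6, 124.2]
ee_rot: [0.693, 0.721, 0.001, -0.0]
ft_force: [-0.1, 0.5, 0.7]
grip_width: 0.001
```

Run:
```python
from h import *
print(read_state())
for n,b,k in(('top',(180,256,240,400),5),('scene',(145,260,220,420),4),):
    snap(n,n+'5'); p=cv2.imread(f'pics/{n}5.png'); cv2.imwrite(f'pics/{n}c5.png',cv2.resize(p[b[0]:b[1],b[2]:b[3]],None,fx=k,fy=k,interpolation=cv2.INTER_CUBIC))
```

```text
{'clock': 7.975, 'q': array([ 0.59621782,  0.52799967, -0.88400475,  1.95131909,  0.51750989,
        0.90436664, -0.51267595]), 'dq': array([-0.00915177, -0.01208526,  0.0166283 ,  0.01045318, -0.01187133,
        0.00132968, -0.03600906]), 'joint_efforts': array([ 1.44284307e-01, -3.92303181e+01, -9.28392828e+00, -1.81007516e+01,
        7.98053504e-02, -3.37503836e-03,  2.94929249e-01]), 'tcp_pos': array([531.9165393 ,   0.57404332, 124.20943553]), 'ee_rot': array([ 6.92607105e-01,  7.21314844e-01,  5.30910833e-04, -1.15121712e-04]), 'ft_force': array([-0.05874676,  0.51681519,  0.65063341]), 'wrist_torque': array([-0.04271704,  0.00770788,  0.02379038]), 'grip_width': 0.0008767810515528853}
```

View pics/scenec5.png

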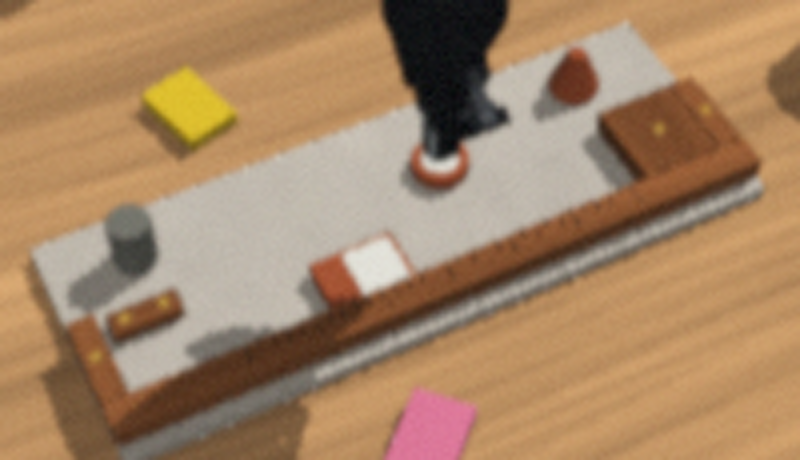

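View pics/topc5.png

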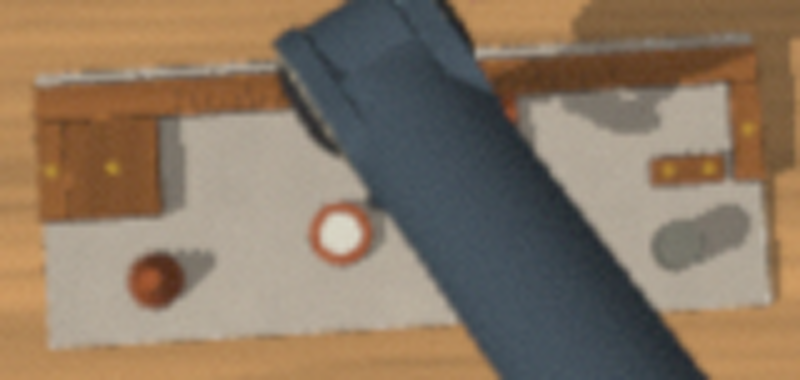

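Run:
```python
from h import *
B=np.array([496.5,-8.2]);a=.043;R=np.array([[np.cos(a),np.sin(a)],[-np.sin(a),np.cos(a)]])
for u,v in((388,233),(412,270),(311,265)):
    P=onz(*cr('scene',u,v,4,220,145),26); print(P, R@(P[:2]-B))
print(R@(np.array([531.9,.6])-B))
```

```text
[513.51369863 -29.30411925  26.        ] [ 16.09077439 -21.81597511]
[549.61530073 -27.2952351   26.        ] [ 52.2453611  -21.36083843]
[516.6983656  -89.30261348  26.        ] [ 16.69335731 -81.89590776]
[35.74556114  7.2701347 ]
```

servo_tool:
  moves:
    - {"dx": 0,"dy": 0,"dz": -40,"ax": 0,"ay": 0,"az": 0,"fingers": 0}
    - {"dx": 0,"dy": 0,"dz": -35,"ax": 0,"ay": 0,"az": 0,"fingers": 0}
    - {"dx": 0,"dy": 0,"dz": -15,"ax": 0,"ay": 0,"az": 0,"fingers": 0}
    - {"dx": 0,"dy": 0,"dz": -10,"ax": 0,"ay": 0,"az": 0,"fingers": 0}
    - {"dx": 0,"dy": 0,"dz": 0,"ax": 0,"ay": 0,"az": 0,"fingers": 0}

```text
clock: 8.7
tcp_pos: [531.9, 0.9, 24.5]
ee_rot: [0.692, 0.722, 0.0, 0.0]
ft_force: [-0.0, 0.5, 0.5]
grip_width: 0.001
```

servo_tool:
  moves:
    - {"dx": 0.3,"dy": -7,"dz": 0,"ax": 0,"ay": 0,"az": 0,"fingers": 0}
    - {"dx": 0.2,"dy": -5,"dz": 0,"ax": 0,"ay": 0,"az": 0,"fingers": 0}
    - {"dx": 0.2,"dy": -4,"dz": 0,"ax": 0,"ay": 0,"az": 0,"fingers": 0}
    - {"dx": 0.2,"dy": -4,"dz": 0,"ax": 0,"ay": 0,"az": 0,"fingers": 0}
    - {"dx": 0.3,"dy": -6,"dz": 0,"ax": 0,"ay": 0,"az": 0,"fingers": 0}
    - {"dx": 0.3,"dy": -6,"dz": 0,"ax": 0,"ay": 0,"az": 0,"fingers": 0}
    - {"dx": 0.3,"dy": -6,"dz": 0,"ax": 0,"ay": 0,"az": 0,"fingers": 0}
    - {"dx": 0.3,"dy": -6,"dz": 0,"ax": 0,"ay": 0,"az": 0,"fingers": 0}

```text
clock: 9.7
tcp_pos: [533.8, -43.7, 24.3]
ee_rot: [0.692, 0.722, 0.0, -0.0]
ft_force: [-0.5, 0.8, 0.7]
grip_width: -0.003
```

Run:
```python
from h import *
for n,b,k in(('scene',(145,260,220,420),4),):
    snap(n,n+'6'); p=cv2.imread(f'pics/{n}6.png'); cv2.imwrite(f'pics/{n}c6.png',cv2.resize(p[b[0]:b[1],b[2]:b[3]],None,fx=k,fy=k,interpolation=cv2.INTER_CUBIC))
```

```text
(no output)
```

View pics/scenec6.png

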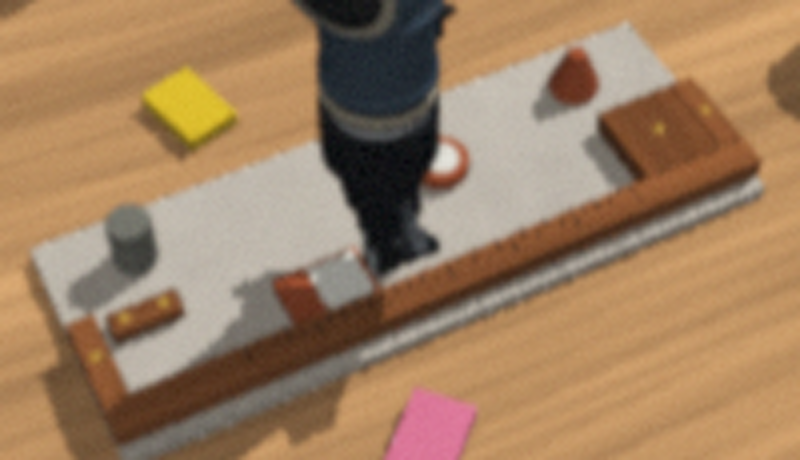

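servo_tool:
  moves:
    - {"dx": 0.4,"dy": -8,"dz": 0,"ax": 0,"ay": 0,"az": 0,"fingers": 0}
    - {"dx": 0.4,"dy": -8,"dz": 0,"ax": 0,"ay": 0,"az": 0,"fingers": 0}
    - {"dx": 0.4,"dy": -8,"dz": 0,"ax": 0,"ay": 0,"az": 0,"fingers": 0}
    - {"dx": 0.4,"dy": -8,"dz": 0,"ax": 0,"ay": 0,"az": 0,"fingers": 0}
    - {"dx": 0.4,"dy": -8,"dz": 0,"ax": 0,"ay": 0,"az": 0,"fingers": 0}
    - {"dx": 0.4,"dy": -8,"dz": 0,"ax": 0,"ay": 0,"az": 0,"fingers": 0}
    - {"dx": 0,"dy": 0,"dz": 0,"ax": 0,"ay": 0,"az": 0,"fingers": 0}

```text
clock: 10.62
tcp_pos: [536.3, -92.7, 24.2]
ee_rot: [0.692, 0.722, -0.0, 0.0]
ft_force: [0.3, -0.0, -1.0]
grip_width: -0.004
```

Run:
```python
from h import *
for n,b,k in(('scene',(145,260,220,420),4),):
    snap(n,n+'7'); p=cv2.imread(f'pics/{n}7.png'); cv2.imwrite(f'pics/{n}c7.png',cv2.resize(p[b[0]:b[1],b[2]:b[3]],None,fx=k,fy=k,interpolation=cv2.INTER_CUBIC))
```

```text
(no output)
```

View pics/scenec7.png

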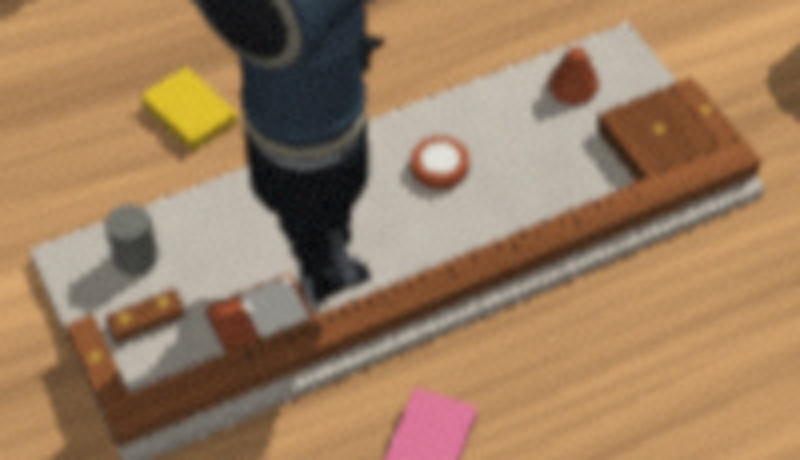

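servo_tool:
  moves:
    - {"dx": 0.3,"dy": -7,"dz": 0,"ax": 0,"ay": 0,"az": 0,"fingers": 0}
    - {"dx": 0.3,"dy": -7,"dz": 0,"ax": 0,"ay": 0,"az": 0,"fingers": 0}
    - {"dx": 0.4,"dy": -7,"dz": 0,"ax": 0,"ay": 0,"az": 0,"fingers": 0}
    - {"dx": 0.4,"dy": -7,"dz": 0,"ax": 0,"ay": 0,"az": 0,"fingers": 0}
    - {"dx": 0.4,"dy": -7,"dz": 0,"ax": 0,"ay": 0,"az": 0,"fingers": 0}
    - {"dx": 0.4,"dy": -7,"dz": 0,"ax": 0,"ay": 0,"az": 0,"fingers": 0}
    - {"dx": 0.4,"dy": -7,"dz": 0,"ax": 0,"ay": 0,"az": 0,"fingers": 0}
    - {"dx": 0.2,"dy": -6,"dz": 0,"ax": 0,"ay": 0,"az": 0,"fingers": 0}
    - {"dx": 0.2,"dy": -4,"dz": 0,"ax": 0,"ay": 0,"az": 0,"fingers": 0}
    - {"dx": 0.2,"dy": -3,"dz": 0,"ax": 0,"ay": 0,"az": 0,"fingers": 0}

```text
clock: 11.92
tcp_pos: [539.2, -153.5, 24.2]
ee_rot: [0.692, 0.722, -0.0, -0.0]
ft_force: [-1.4, 2.5, 1.3]
grip_width: 0.003
```

servo_tool:
  moves:
    - {"dx": 0.3,"dy": -2,"dz": 0,"ax": 0,"ay": 0,"az": 0,"fingers": 0}
    - {"dx": 0.2,"dy": -2,"dz": 0,"ax": 0,"ay": 0,"az": 0,"fingers": 0}
    - {"dx": 0.2,"dy": -1,"dz": 0,"ax": 0,"ay": 0,"az": 0,"fingers": 0}

```text
clock: 12.3
tcp_pos: [540.1, -158.6, 24.3]
ee_rot: [0.692, 0.722, -0.0, 0.0]
ft_force: [-0.9, 1.6, 0.8]
grip_width: 0.003
```

Run:
```python
from h import *
for n,b,k in(('scene',(190,270,220,340),6),):
    snap(n,n+'8'); p=cv2.imread(f'pics/{n}8.png'); cv2.imwrite(f'pics/{n}c8.png',cv2.resize(p[b[0]:b[1],b[2]:b[3]],None,fx=k,fy=k,interpolation=cv2.INTER_CUBIC))
```

```text
(no output)
```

View pics/scenec8.png

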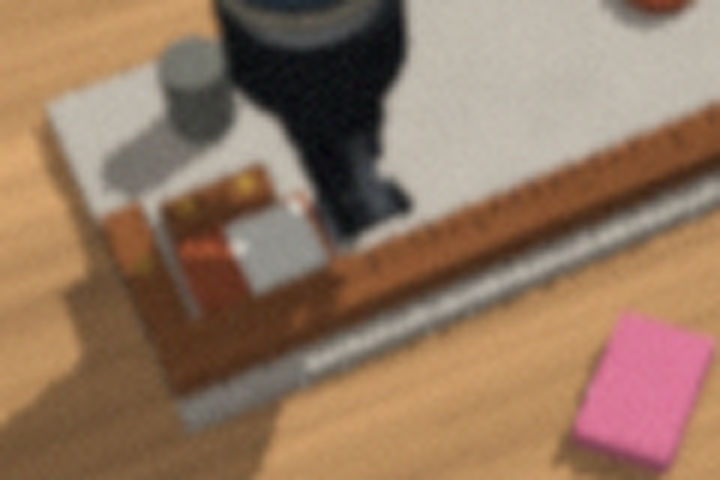

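A few mm gap to the end stop remains; creep on.

servo_tool:
  moves:
    - {"dx": 0.1,"dy": -1.5,"dz": 0,"ax": 0,"ay": 0,"az": 0,"fingers": 0}
    - {"dx": 0.1,"dy": -1,"dz": 0,"ax": 0,"ay": 0,"az": 0,"fingers": 0}
    - {"dx": 0,"dy": -1,"dz": 0,"ax": 0,"ay": 0,"az": 0,"fingers": 0}

```text
clock: 12.72
tcp_pos: [540.4, -161.9, 24.4]
ee_rot: [0.692, 0.722, 0.0, 0.0]
ft_force: [-0.4, -0.1, -0.8]
grip_width: -0.001
```

servo_tool:
  moves:
    - {"dx": 0,"dy": -1,"dz": 0,"ax": 0,"ay": 0,"az": 0,"fingers": 0}
    - {"dx": 0,"dy": -1,"dz": 0,"ax": 0,"ay": 0,"az": 0,"fingers": 0}

```text
clock: 12.98
tcp_pos: [540.4, -163.1, 24.4]
ee_rot: [0.692, 0.722, 0.001, -0.0]
ft_force: [0.2, 2.9, 0.4]
grip_width: 0.006
```

servo_tool:
  moves:
    - {"dx": 0.3,"dy": -1,"dz": 0,"ax": 0,"ay": 0,"az": 0,"fingers": 0}
    - {"dx": 0.3,"dy": -1,"dz": 0,"ax": 0,"ay": 0,"az": 0,"fingers": 0}
    - {"dx": 0,"dy": 0,"dz": 0,"ax": 0,"ay": 0,"az": 0,"fingers": 0}

```text
clock: 13.35
tcp_pos: [540.5, -163.2, 24.4]
ee_rot: [0.691, 0.723, 0.001, -0.001]
ft_force: [-1.4, 5.9, 2.2]
grip_width: 0.002
```

Run:
```python
from h import *
for n,b,k in(('scene',(190,270,220,340),6),):
    snap(n,n+'9'); p=cv2.imread(f'pics/{n}9.png'); cv2.imwrite(f'pics/{n}c9.png',cv2.resize(p[b[0]:b[1],b[2]:b[3]],None,fx=k,fy=k,interpolation=cv2.INTER_CUBIC))
```

View pics/scenec9.png

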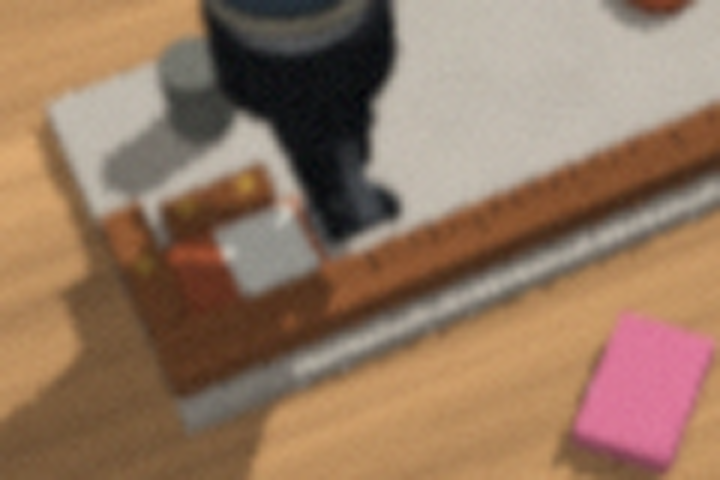

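servo_tool:
  moves:
    - {"dx": 0,"dy": 4,"dz": 0,"ax": 0,"ay": 0,"az": 0,"fingers": 0}
    - {"dx": 0,"dy": 8,"dz": 0,"ax": 0,"ay": 0,"az": 0,"fingers": 0}
    - {"dx": 0,"dy": 8,"dz": 0,"ax": 0,"ay": 0,"az": 0,"fingers": 0}
    - {"dx": 0,"dy": 0,"dz": 40,"ax": 0,"ay": 0,"az": 0,"fingers": 0}
    - {"dx": 0,"dy": 0,"dz": 60,"ax": 0,"ay": 0,"az": 0,"fingers": 0}
    - {"dx": 0,"dy": 30,"dz": 60,"ax": 0,"ay": 0,"az": 0,"fingers": 0}
    - {"dx": 0,"dy": 60,"dz": 0,"ax": 0,"ay": 0,"az": 0,"fingers": 0}
    - {"dx": 0,"dy": 60,"dz": 0,"ax": 0,"ay": 0,"az": 0,"fingers": 0}
    - {"dx": 0,"dy": 60,"dz": 0,"ax": 0,"ay": 0,"az": 0,"fingers": 0}
    - {"dx": 0,"dy": 60,"dz": 0,"ax": 0,"ay": 0,"az": 0,"fingers": 0}
    - {"dx": 0,"dy": 0,"dz": 0,"ax": 0,"ay": 0,"az": 0,"fingers": 0}

```text
clock: 14.78
tcp_pos: [539.5, 129.2, 181.3]
ee_rot: [0.688, 0.726, 0.002, -0.001]
ft_force: [-0.1, -0.2, -0.7]
grip_width: 0.004
```

Run:
```python
from h import *
for n,b,k in(('scene',(190,270,220,340),6),('top',(180,240,330,410),8),):
    snap(n,n+'10'); p=cv2.imread(f'pics/{n}10.png'); cv2.imwrite(f'pics/{n}c10.png',cv2.resize(p[b[0]:b[1],b[2]:b[3]],None,fx=k,fy=k,interpolation=cv2.INTER_CUBIC))
```

```text
(no output)
```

View pics/scenec10.png

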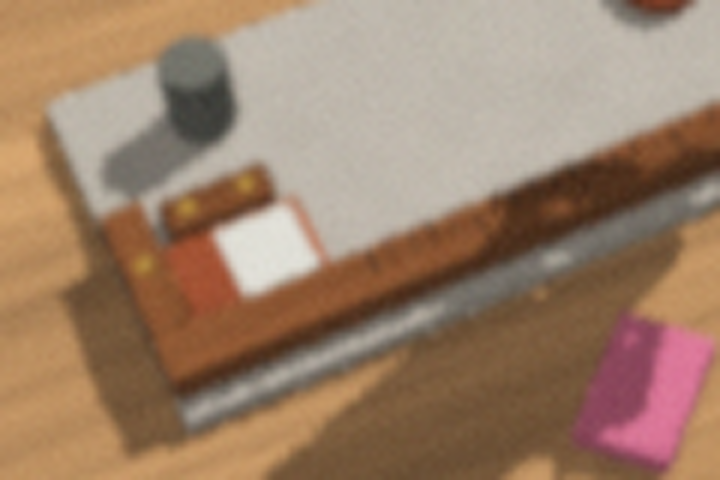

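View pics/topc10.png

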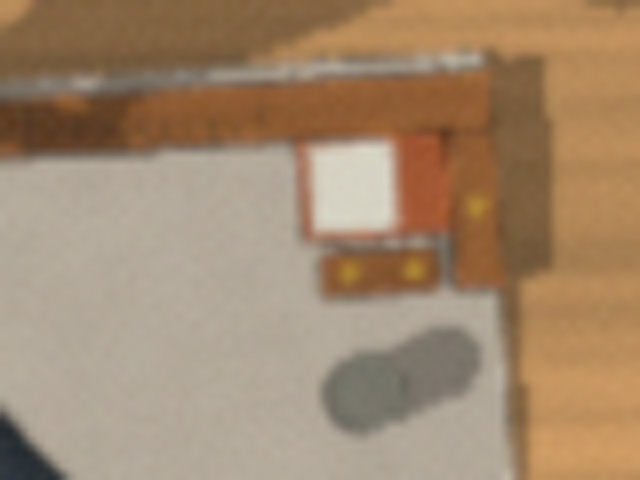

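View pics/top10.png

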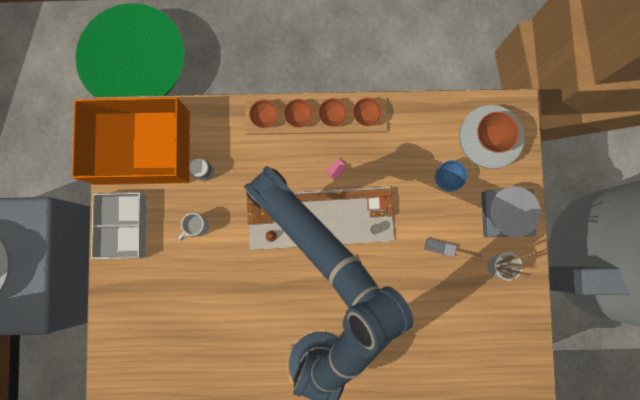

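Run:
```python
from h import *
p=np.load('top10.npz')['p']
for v in (199,200,201,202,203,204,205,206,207): print(v,[tuple(int(c) for c in x) for x in p[v,380:392]])
# predicted pixel positions, refit board from rail/stop/keeper features in both views
T=lambda u,v,L:(*cr('top',u,v,8,330,180),L)
S=lambda u,v,L:(*cr('scene',u,v,6,220,190),L)
ke=[T(320,254,(11,-172,26)),T(440,247,(11,-224,26)),T(440,288,(-9,-224,26)),T(323,298,(-9,-172,26))]
ti=[T(298,143,(60,-166,26)),T(304,240,(16,-166,26))]
ks=[S(162,206,(-9,-224,26)),S(262,165,(-9,-172,26)),S(272,195,(11,-172,26)),S(170,236,(11,-224,26))]
ts=[S(295,199,(16,-166,26)),S(328,262,(60,-166,26))]
for K1,T1 in((ke,ti),(ks,ts)):
    q,r=fit(K1,[497,-8,.04]); 
    print('keeper board fit',q.round(3),abs(r).max().round(2))
    a=.043; B=np.array([496.5,-8.2]);R=np.array([[np.cos(a),np.sin(a)],[-np.sin(a),np.cos(a)]])
    for o in K1+T1:
        P=onz(o[0],o[1],o[2],26); print(o[3], (R@(P[:2]-B)).round(1))
```

```text
199 [(161, 93, 62), (158, 85, 51), (158, 82, 45), (160, 87, 50), (158, 85, 48), (134, 73, 40), (141, 88, 51), (142, 92, 53), (143, 92, 56), (144, 90, 50), (144, 92, 52), (136, 90, 57)]
200 [(159, 92, 61), (159, 87, 53), (161, 88, 50), (160, 87, 50), (158, 84, 49), (144, 80, 46), (152, 95, 53), (148, 97, 55), (143, 91, 52), (146, 94, 53), (145, 93, 52), (141, 93, 55)]
201 [(162, 93, 65), (163, 87, 53), (160, 86, 47), (162, 87, 52), (161, 88, 52), (156, 87, 51), (156, 98, 56), (144, 93, 49), (143, 91, 51), (145, 93, 51), (144, 92, 50), (147, 95, 54)]
202 [(165, 95, 64), (162, 88, 50), (159, 85, 46), (164, 89, 52), (162, 86, 51), (168, 92, 55), (156, 94, 54), (143, 92, 50), (143, 92, 52), (144, 92, 49), (146, 92, 54), (144, 94, 55)]
203 [(164, 98, 66), (161, 87, 52), (162, 88, 54), (162, 87, 54), (164, 90, 55), (166, 90, 52), (151, 92, 54), (143, 93, 53), (141, 91, 50), (147, 94, 53), (146, 97, 54), (148, 95, 53)]
204 [(168, 102, 74), (161, 87, 50), (162, 87, 51), (164, 89, 54), (161, 87, 51), (166, 90, 54), (144, 88, 46), (138, 89, 48), (151, 103, 54), (156, 110, 52), (153, 105, 51), (
[... 377 characters left out ...]
 (144, 94, 49)]
207 [(173, 113, 84), (164, 90, 56), (164, 88, 53), (162, 88, 52), (163, 91, 52), (160, 86, 48), (131, 79, 46), (134, 85, 49), (145, 95, 53), (152, 105, 54), (150, 99, 49), (143, 93, 53)]
keeper board fit [ 4.96483e+02 -6.61800e+00  4.80000e-02] 0.36
(11, -172, 26) [  11.2 -170.8]
(11, -224, 26) [  11.1 -222.7]
(-9, -224, 26) [  -6.6 -221.4]
(-9, -172, 26) [  -7.8 -170.8]
(60, -166, 26) [  59.8 -164.7]
(16, -166, 26) [  17.7 -164.4]
keeper board fit [ 5.00495e+02 -9.54200e+00  2.90000e-02] 1.23
(-9, -224, 26) [  -6.1 -222.6]
(-9, -172, 26) [  -6.7 -174.1]
(11, -172, 26) [  10.8 -176.2]
(11, -224, 26) [  10.7 -225. ]
(16, -166, 26) [  17.5 -167.7]
(60, -166, 26) [  55.2 -167.4]
```

Run:
```python
from h import *
p=np.load('top10.npz')['p']
for u in (370,374,378,383): print(u,[(v,*[int(c) for c in p[v,u]]) for v in list(range(193,200))+list(range(206,214))])
i=np.load('top10.npz')['p'];a=np.load('top0.npz')['p']
d=np.abs(i.astype(int)-a).sum(2)
p=cv2.imread('pics/scene10.png');cv2.imwrite('pics/sc10z.png',cv2.resize(p[215:250,240:285],None,fx=16,fy=16,interpolation=cv2.INTER_NEAREST))
```

```text
370 [(193, 141, 91, 50), (194, 142, 92, 53), (195, 142, 92, 51), (196, 134, 89, 53), (197, 138, 107, 86), (198, 191, 167, 149), (199, 213, 205, 190), (206, 214, 211, 195), (207, 212, 208, 191), (208, 203, 187, 170), (209, 169, 132, 109), (210, 141, 120, 104), (211, 151, 132, 117), (212, 144, 110, 86), (213, 145, 105, 79)]
374 [(193, 141, 91, 50), (194, 143, 92, 52), (195, 147, 95, 53), (196, 142, 92, 56), (197, 158, 131, 115), (198, 206, 196, 181), (199, 214, 210, 193), (206, 214, 211, 196), (207, 213, 208, 191), (208, 203, 188, 167), (209, 173, 128, 105), (210, 144, 122, 106), (211, 122, 94, 74), (212, 142, 98, 51), (213, 154, 112, 48)]
378 [(193, 141, 91, 52), (194, 145, 94, 55), (195, 150, 98, 53), (196, 157, 103, 61), (197, 179, 135, 112), (198, 201, 183, 164), (199, 205, 188, 173), (206, 214, 207, 192), (207, 207, 197, 182), (208, 190, 167, 150), (209, 160, 122, 104), (210, 149, 133, 117), (211, 124, 90, 68), (212, 133, 87, 51), (213, 131, 85, 47)]
383 [(193, 144, 93, 52), (194, 144, 92, 51), (195, 135, 85, 48), (196, 128, 76, 44), (197, 161, 87, 53), (198, 156, 82, 45), (199, 160, 87, 50), (206, 162, 87, 53), (207, 162, 88, 52), (208, 152, 89, 58), (209, 133, 103, 85), (210, 137, 119, 104), (211, 131, 90, 59), (212, 137, 90, 52), (213, 137, 93, 47)]
```

View pics/sc10z.png

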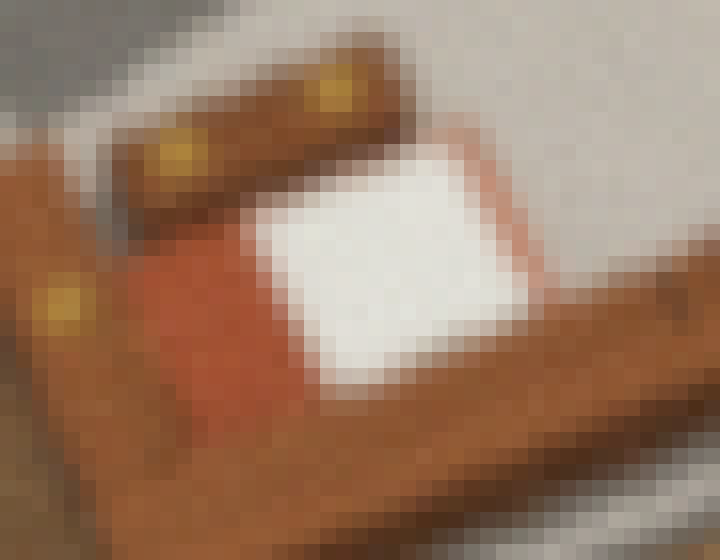

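View pics/scene10.png

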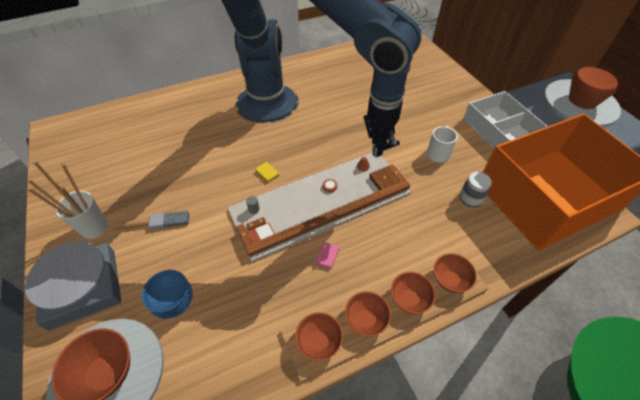

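```bash
python3 -c "
from workcell import *
s=read_state();print(s['clock'],s['ft_force'],abs(s['dq']).max());print(finish_job())"
```

```text
14.875 [-0.78479571 -0.26123726 -0.3670094 ] 0.0414200527850895
the job is handed in; nothing more can be done
None
```

The oblong tile is home in the corner pocket with the low strip, against the end stop and against the rail. I handed the job in at about 14.9 s.

- **How it was done:** I pushed the tile flat onto the rail in the open middle stretch, using the sides of both fingertips. With the fingers shut, I then slid it along the rail into the pocket. The fingertips stopped advancing there, at about 6 N against the end stop. I backed off and lifted clear, to about 180 mm height.
- **End stop:** the tile sticks out about 6.3 mm past the strip, against 6 mm nominal. No board shows between the tile and the stop.
- **Rail:** the gap between the tile and the strip shows along its whole length. In the top view I measured it at about 6.5 mm, against 5 mm nominal. That fits the tile being on the rail, allowing for the pixel size of about 3 mm. The rail blocks a direct view of the contact line.
- **Other pieces:** the pieces I could see (post, disc, cone, mug, bowls, brush, jar and the pink and yellow look-alikes) looked unmoved. I judged this by eye, not by measuring.
- **Disagreement between cameras:** the two views differed by 2–4 mm on the board's position. I therefore judged home by the tile against the strip and stop, and by the contact force.

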